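# Sort sawn bar blanks into their matching nests

### The job

Put the four sawn aluminium blanks into the nests whose pockets match them: the large round bar in the large round pocket, the small round bar in the small round pocket, the square bar in the square pocket and the flat bar in the rectangular pocket. Keep each blank upright throughout, let it stand flat on the floor of its pocket, and do not disturb the jar or the tape measure standing among them.

Things in the scene. Friction and masses are not known exactly. Their poses are not given: they have to be found in the camera images.
- big_round: The large round bar: Sawn bright aluminium bar blank standing upright on a sawn end on the bench; origin at the centre of its underside, z up along its length. 50 mm diameter, 50 mm high, about 0.27 kg.
- small_round: The small round bar: Sawn bright aluminium bar blank standing upright on a sawn end on the bench; origin at the centre of its underside, z up along its length. 30 mm diameter, 60 mm high, about 0.12 kg.
- square_bar: The square bar: Sawn bright aluminium bar blank standing upright on a sawn end on the bench; origin at the centre of its underside, z up along its length, x and y square to its sides. 40 x 40 mm section, 55 mm high, about 0.24 kg.
- flat_bar: The flat (rectangular) bar: Sawn bright aluminium bar blank standing upright on a sawn end on the bench; origin at the centre of its underside, z up along its length, x along the long side of its section. 60 mm (x) by 25 mm (y) section, 50 mm high, about 0.2 kg.
- big_round_nest: Nest for the large round bar: Plywood block fixed to the bench, 12 mm high, with one pocket in its top, 8 mm deep, its floor (4 mm above the bench) lined with black rubber; origin at the centre of the underside, directly below the pocket centre, z up. Round pocket 66 mm in diameter in an 82 x 82 mm block.
- small_round_nest: Nest for the small round bar: Plywood block fixed to the bench, 12 mm high, with one pocket in its top, 8 mm deep, its floor (4 mm above the bench) lined with black rubber; origin at the centre of the underside, directly below the pocket centre, z up. Round pocket 46 mm in diameter in a 62 x 62 mm block.
- square_nest: Nest for the square bar: Plywood block fixed to the bench, 12 mm high, with one pocket in its top, 8 mm deep, its floor (4 mm above the bench) lined with black rubber; origin at the centre of the underside, directly below the pocket centre, z up. Square pocket 56 x 56 mm, sides along x and y, in a 72 x 72 mm block.
- flat_nest: Nest for the flat bar: Plywood block fixed to the bench, 12 mm high, with one pocket in its top, 8 mm deep, its floor (4 mm above the bench) lined with black rubber; origin at the centre of the underside, directly below the pocket centre, z up. Rectangular pocket 76 mm (x) by 41 mm (y) in a 92 (x) x 57 (y) mm block.
- paste_jar: White jar with a black cap, 44 mm diameter, 50 mm high, standing loose among the work; not to be disturbed. Origin at the centre of its underside, z up.
- tape_measure: Yellow tape measure with black round faces, standing loose among the work; 56 mm (x) by 30 mm (y), 52 mm high; not to be disturbed. Origin at the centre of its underside, z up.
Mind the look-alikes: they are no part of the job. Leave any purple or red look-alike of the square_bar alone.

How it is judged (in metres and radians):
At the end, for the whole second after the job is handed in: Each of the four blanks stands upright (within 0.06 rad) on the floor of its own nest: its underside less than 6.5 mm above the bench (the pocket floor is at 4 mm), its axis within 13 mm of the pocket centre, released and at rest (under 20 mm/s) (horizontal distance between big_round and big_round_nest below 0.013 m and z of big_round in the frame of big_round_nest below 0.0065 m and angle between each of big_round, small_round, square_bar, flat_bar's own z axis and vertical below 0.06 rad and linear speed of each of big_round, small_round, square_bar, flat_bar below 0.02 m/s and horizontal distance between small_round and small_round_nest below 0.013 m and z of small_round in the frame of small_round_nest below 0.0065 m and horizontal distance between square_bar and square_nest below 0.013 m and z of square_bar in the frame of square_nest below 0.0065 m and horizontal distance between flat_bar and flat_nest below 0.013 m and z of flat_bar in the frame of flat_nest below 0.0065 m); the robot touches nothing.
It fails at once if a blank is tipped over or stood on the wrong face (angle between any of big_round, small_round, square_bar, flat_bar's own z axis and vertical above 0.7 rad).
It fails at once if the jar or the tape measure is pushed away from its place or knocked over (distance of any of paste_jar, tape_measure from where it was at the start of the episode above 0.025 m or angle between any of paste_jar, tape_measure's own z axis and vertical above 0.5 rad).
It also fails if it takes over 106 s, if anything falls off the work surface, if the arm or the gripper's body presses on something with over 40 N, if the wrist force passes 120 N, or if a joint passes its speed limit or range.

### The arm

A 6-joint arm with a two-finger parallel gripper is mounted at the origin on the work surface. World frame = base frame: x ahead of the robot, y to its left, z up, the work surface at z = 0. Lengths are in mm, angles in rad, forces in N, time in s.
With the tool pointing down it reaches from about 350 to 850 mm from the base axis. Payload 8.1 kg.
Tool frame: the origin (TCP) lies at the very end of the fingers, on their centre line; the grasp point (between the pads) lies 19 mm behind it (env.grasp_offset is the distance from the TCP to the grasp point, in mm); z points along the fingers, y is the direction in which the jaws open and shut (so a half turn about z gives the same grasp; the last joint's range is limited). The gripper opens to 85 mm and grips with 20 to 120 N. Pads are 22 mm wide; open, the fingers measure 114 mm over their backs; the gripper's body (76 mm by 85 mm) begins 54 mm behind the grasp point. The pads swing forward as they close: fully open they stand 13 mm farther back than shut.
Start: joints at [-0.085, 0.13, 1.488, -0, 1.523, -0.085], TCP at [600.004, 0.022, 231.292] pointing down, gripper open.
Joint ranges: [-2.96, 2.96], [-0.89, 2.26], [0.02, 2.5], [-1.34, 4.48], [0, 2.73], [-2.66, 2.66]. Speed limits (rad/s): [2.39, 2.39, 2.79, 3.14, 3.14, 3.14].

### API

Orientations are given as a 3x3 rotation matrix whose columns are the frame's x, y, z axes.
In Python, from cell import env gives the robot as it stands.
- The arm moves only by the tool carry_out, never from a script. Its argument "increments" is a list of rows, each a list of 3 entries, a list of its own where there are three numbers: the shift along the world's x, y, z in mm, then the turn, a rotation vector about the world's x, y, z in rad, then the finger opening in mm, from 0 to 85.4. A call has 1 to 8 rows; each row shifts and turns the pose as measured when the row begins; what a row does not reach is not made up. A row lasts 1/8 s, in which the tool goes at most 62.5 mm and 10.7 degrees, less where a joint would pass 70% of its speed; a pose out of reach is approached as far as the arm can. A call with a gripper value outside its range is refused whole. The fingers move at their own pace and stop on an object; "squeeze" is the grip in N (left out, the last holds). Time passes only in rows, so rows that do not move let the fingers close. It gives the time, the measured TCP pose, the force and the opening at its end, in the units of the state.
- env.observe(): the state, without advancing time (a new reading comes with each control period).
- env.capture(name): name is "scene" or "side" or "wrist"; returns a dict with "img" (420x560x3 uint8, red, green, blue), "range_z" (420x560 float32, mm along the optical axis (not along the pixel's ray), 0 where there is no reading), "camera_matrix" (3x3 intrinsics, pixels), "R" (3x3) and "t" (3): a world point X has camera coordinates R X + t. Camera axes: x right, y down, z forward; pixel columns grow to the right and rows downward; lengths in mm; the calibration is good to about 2 mm. A picture is of the moment at which its call begins.
- env.hand_in(): hands the job in, once; it reports no verdict.
The state is a dict: "t": time; "q": joint angles; "qvel": joint speeds; "joint_efforts": joint torques, N m; "position": TCP position; "eef_rot": TCP orientation; "ft_force": force on the tool from outside, world axes, zero at the start; "ft_torque": the same for the moment, N m; "grip_width": finger opening in mm.
Only numpy, scipy, OpenCV 4.12 (cv2) and the standard library are available. Lean on these libraries where they do the work, as an engineer would, in place of code of your own. Each camera call takes 0.05 s, during which the arm holds its last target. There are 200 camera calls.

## Working session

There is one attempt and no reset: what is moved stays moved. The work goes in short steps, Python scripts to look and compute and a tool call to move; the robot and the scene stay as the last step left them, time stands still between calls to the robot, and variables do not carry over. Pictures are saved under pics/ and viewed, about 12 in all and at most 16, crops included, and the job is handed in when it is done.

Besides the shell and the picture viewer there is one more tool, called after "Emit:" by a JSON object that holds its "op" and its "data". carry_out: Moves the arm, as the interface text tells. Its arguments: {"type":"object","properties":{"increments":{"type":"array","items":{"type":"array"}},"squeeze":{"type":"number"}},"required":["increments"]}

```bash
mkdir -p pics; ls; cat > h.py <<'E'
import numpy as np, cv2
from cell import env
def world(c):
    K=c["camera_matrix"];z=c["range_z"].astype(float);v,u=np.mgrid[:420,:560]
    P=np.stack([(u-K[0,2])/K[0,0]*z,(v-K[1,2])/K[1,1]*z,z],-1)
    W=(P-c["t"])@c["R"]; W[z==0]=np.nan
    return W
E
python3 - <<'E'
from h import *
s=env.observe();print(s["t"],s["position"],s["grip_width"],s["eef_rot"])
for n in("scene","side","wrist"):
    c=env.capture(n);np.savez(f"{n}.npz",**c);cv2.imwrite(f"pics/{n}0.png",c["img"][:,:,::-1])
    print(n,-c["R"].T@c["t"],c["R"].round(2).tolist())
E
```

```text
pics
0.0 [5.99438333e+02 8.17377013e-02 2.30218558e+02] 85.36660208697131 [[-3.62771537e-05  9.99998216e-01 -1.88833692e-03]
 [ 9.99999989e-01  3.65504614e-05  1.44700315e-04]
 [ 1.44769077e-04 -1.88833164e-03 -9.99998207e-01]]
scene [1008.04433748 -521.62829738  728.81501039] [[0.74, 0.67, 0.01], [0.49, -0.54, -0.68], [-0.46, 0.51, -0.73]]
side [404.09113376 586.02996214 543.13622114] [[-0.97, -0.25, -0.02], [-0.13, 0.58, -0.8], [0.21, -0.77, -0.6]]
wrist [598.34381223  69.3060959  372.62736278] [[1.0, 0.0, -0.0], [0.0, -0.96, 0.27], [-0.0, -0.27, -0.96]]
```

View pics/scene0.png

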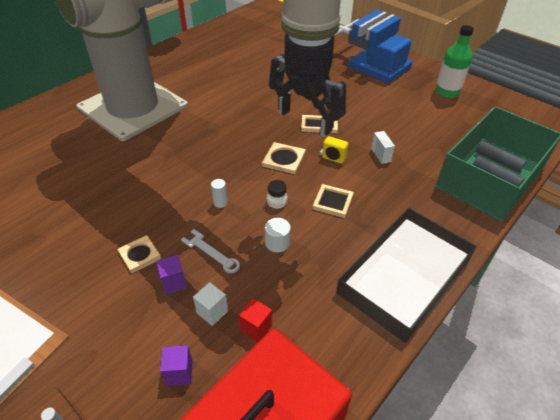

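View pics/side0.png

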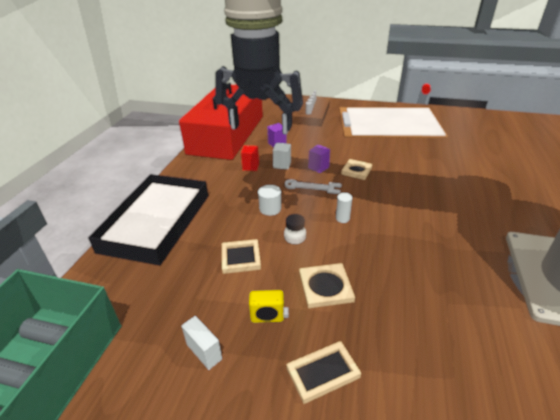

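The scene view shows the blanks: small round (219,193), big round (278,235), square (211,304) and flat (383,147). The nests are small (139,254), big (284,157), square (333,200) and flat (319,123). The jar is at (277,195) and the tape at (335,150). Next I measure them from depth.

```bash
cat > m.py <<'E'
from h import *
def measure(cams,seeds):
  for n in cams:
    c=np.load(f"{n}.npz") if isinstance(n,str) else n
    W=world(c)
    for k,(x,y,zlo,zhi,r) in seeds.items():
        m=(np.hypot(W[...,0]-x,W[...,1]-y)<r)&(W[...,2]>zlo)&(W[...,2]<zhi)
        if m.sum()<15: print(k,"few",m.sum());continue
        p=W[m];(cx,cy),(w,h),a=cv2.minAreaRect(p[:,:2].astype(np.float32))
        print(f"{k:12s} n={m.sum():4d} c=({cx:.1f},{cy:.1f}) {w:.1f}x{h:.1f} a={a:.1f} z={np.median(p[:,2]):.1f}")
E
python3 - <<'E'
from m import *
P={"scene":dict(small=(219,183),big=(278,226),square=(211,291),flat=(380,137),nsmall=(139,254),nbig=(284,157),nsquare=(333,200),nflat=(319,123),jar=(277,187),tape=(335,142),wrench=(215,252)),
"side":dict(small=(344,200),big=(269,193),square=(282,150),flat=(200,328),nsmall=(357,169),nbig=(326,284),nsquare=(240,256),nflat=(322,370),jar=(295,225),tape=(266,295))}
for n,d in P.items():
    W=world(np.load(n+".npz"));s={}
    for k,(u,v) in d.items():
        p=np.nanmedian(W[v-1:v+2,u-1:u+2].reshape(-1,3),0);print(n,k,p.round(0))
        s[k]=(p[0],p[1],7,18,70) if k[0]=="n" else (p[0],p[1],p[2]-5,p[2]+6,45)
    measure([n],s)
E
```

```text
scene small [449. -85.  61.]
scene big [617. -84.  50.]
scene square [ 633. -274.   56.]
scene flat [606. 289.  50.]
scene nsmall [ 436. -295.    4.]
scene nbig [450. 119.   4.]
scene nsquare [627.  85.   4.]
scene nflat [428. 280.   5.]
scene jar [541.  -4.  50.]
scene tape [540. 199.  52.]
scene wrench [ 545. -191.    7.]
small        n= 123 c=(447.7,-88.7) 27.5x29.3 a=47.2 z=60.2
big          n= 408 c=(615.9,-86.5) 47.3x48.8 a=43.8 z=50.1
square       n= 500 c=(637.0,-283.3) 41.4x40.6 a=4.2 z=55.2
flat         n= 195 c=(617.1,288.5) 26.6x62.6 a=58.5 z=50.1
nsmall       n= 563 c=(435.9,-295.0) 62.1x65.4 a=77.8 z=11.8
nbig         n= 496 c=(451.8,115.1) 83.3x87.1 a=22.8 z=11.7
nsquare      n= 420 c=(628.1,81.1) 72.3x76.2 a=22.2 z=11.7
nflat        n= 200 c=(429.9,279.7) 91.9x63.4 a=36.1 z=11.4
jar          n= 213 c=(536.9,-2.8) 38.4x40.2 a=77.0 z=49.9
tape         n= 196 c=(539.6,200.3) 54.5x31.9 a=15.0 z=51.5
wrench       n= 456 c=(543.5,-192.8) 83.7x86.1 a=56.1 z=6.5
side small [446. -76.  58.]
side big [613. -79.  48.]
side square [ 631. -269.   53.]
side flat [619. 282.  49.]
side nsmall [ 434. -298.    3.]
side nbig [452. 112.   3.]
side nsquare [629.  82.   3.]
side nflat [431. 279.   3.]
side jar [532.  15.  48.]
side tape [539. 201.  50.]
small        n= 110 c=(445.2,-86.9) 29.4x28.7 a=36.6 z=57.7
big          n= 259 c=(613.3,-84.4) 47.8x50.3 a=10.4 z=48.0
square       n= 135 c=(634.0,-280.8) 39.3x43.1 a=5.1 z=52.8
flat         n= 635 c=(615.4,290.7) 25.6x61.4 a=58.0 z=48.5
nsmall       n= 210 c=(433.9,-293.3) 68.0x62.7 a=76.8 z=9.6
nbig         n= 885 c=(451.3,116.9) 82.4x84.6 a=22.7 z=10.2
nsquare      n= 443 c=(626.6,82.8) 71.1x75.0 a=21.8 z=10.1
nflat        n=1083 c=(429.0,281.0) 93.2x58.4 a=37.3 z=10.4
jar          n= 222 c=(535.7,-0.4) 36.8x40.4 a=12.1 z=48.1
tape         n= 497 c=(537.2,204.2) 54.3x30.1 a=14.3 z=49.9
```

View pics/wrist0.png

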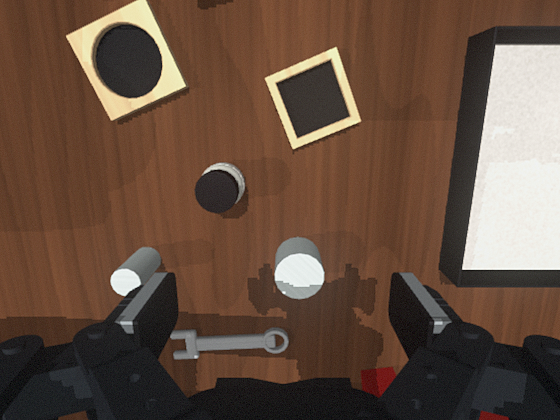

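The two cameras agree within about 3 mm, and the heights and sizes match the specification. Averages:

| Object | Blank (mm) | Nest (mm) |
|---|---|---|
| Small round | (446.5,-88) | (435,-294) |
| Big round | (614.5,-85.5) | (451.5,116) |
| Square | (635.5,-282), at 4.5° | (627.5,82), at 22° |
| Flat | (616,289.5), long side at -31.5° | (429.5,280.5), at 36.7° |

The wrist view shows the same layout. I start with the small bar.

```bash
python3 - <<'E'
from m import *
W=world(np.load("scene.npz"));s={}
for k,(u,v) in dict(red=(256,312),purA=(171,265),purB=(177,355)).items():
    p=W[v,u];s[k]=(p[0],p[1],p[2]-4,p[2]+6,40)
measure(["scene"],s)
E
```

```text
red          n= 539 c=(717.2,-253.3) 41.1x40.7 a=7.9 z=55.1
purA         n= 416 c=(537.9,-290.7) 39.7x42.8 a=63.9 z=55.4
purB         n= 675 c=(681.1,-394.5) 40.2x41.8 a=46.3 z=55.3
```

Emit:
{"op": "carry_out", "data": {"increments": [[[-38,-22,-15],[0,0,0],60],[[-38,-22,-15],[0,0,0],60],[[-38,-22,-15],[0,0,0],60],[[-38,-22,-15],[0,0,0],60]], "squeeze": 50}}

```text
t: 0.65
position: [445.1, -88.5, 168.2]
eef_rot: [[-0.004, 1.0, -0.001], [1.0, 0.004, 0.0], [0.0, -0.001, -1.0]]
ft_force: [0.5, -0.3, 0.4]
grip_width: 60.0
```

Emit:
{"op": "carry_out", "data": {"increments": [[[1,0,-45],[0,0,0],60],[[0,0,-45],[0,0,0],60],[[0,0,-38],[0,0,0],60],[[0,0,-19],[0,0,0],60],[[0,0,0],[0,0,0],0],[[0,0,0],[0,0,0],0],[[0,0,0],[0,0,0],0],[[0,0,0],[0,0,0],0]], "squeeze": 50}}

```text
t: 1.65
position: [443.9, -90.4, 19.2]
eef_rot: [[0.0, 1.0, 0.002], [1.0, -0.0, -0.002], [-0.002, 0.002, -1.0]]
ft_force: [-0.5, -0.0, -0.5]
grip_width: 28.9
```

Emit:
{"op": "carry_out", "data": {"increments": [[[0,0,0],[0,0,0],0],[[0,0,30],[0,0,0],0],[[0,0,40],[0,0,0],0],[[-2,-40,0],[0,0,0],0],[[-2,-50,0],[0,0,0],0],[[-2,-50,0],[0,0,0],0],[[-2,-45,0],[0,0,0],0],[[-2,-20,0],[0,0,0],0]], "squeeze": 50}}

```text
t: 2.65
position: [434.3, -300.4, 94.2]
eef_rot: [[-0.004, 1.0, 0.007], [1.0, 0.004, -0.004], [-0.004, 0.007, -1.0]]
ft_force: [-0.0, 1.5, -1.1]
grip_width: 28.9
```

```bash
cat > look.py <<'E'
from m import *
import sys
def look(name,cams=("scene","side")):
    ims=[env.capture(n) for n in cams]
    cv2.imwrite(f"pics/{name}.png",np.hstack([c["img"][:,:,::-1] if len(ims)==1 else c["img"][:,40:440,::-1] for c in ims]))
    return ims
E
python3 - <<'E'
from look import *
c=look("a1"); print(env.observe()["position"])
E
```

```text
[ 434.27322331 -299.81654437   94.01392893]
```

View pics/a1.png

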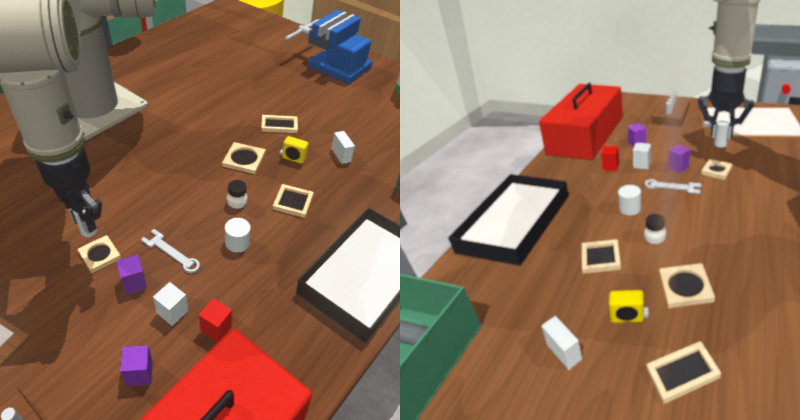

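The bar hangs upright just above its nest (scene crop about (85,228), nest (99,252)). I shift 4 mm in +y, lower it and release.

Emit:
{"op": "carry_out", "data": {"increments": [[[1,4,-30],[0,0,0],0],[[0,0,-28],[0,0,0],0],[[0,0,-8],[0,0,0],0],[[0,0,-3],[0,0,0],0]], "squeeze": 50}}

```text
t: 3.25
position: [436.4, -291.6, 24.4]
eef_rot: [[-0.006, 1.0, 0.007], [1.0, 0.006, -0.002], [-0.002, 0.007, -1.0]]
ft_force: [0.1, 0.2, -0.6]
grip_width: 29.0
```

Emit:
{"op": "carry_out", "data": {"increments": [[[-1,-4,-0.5],[0,0,0],0],[[0,0,0],[0,0,0],50],[[0,0,0],[0,0,0],50],[[0,0,25],[0,0,0],50],[[0,0,50],[0,0,0],58],[[0,0,30],[0,0,0],58]], "squeeze": 50}}

```text
t: 4.0
position: [435.4, -295.5, 132.7]
eef_rot: [[-0.006, 1.0, 0.007], [1.0, 0.006, -0.002], [-0.002, 0.007, -1.0]]
ft_force: [1.0, 0.8, 0.1]
grip_width: 57.7
```

Emit:
{"op": "carry_out", "data": {"increments": [[[40,2,0],[0,0,0.08],60],[[50,3,0],[0,0,0],60],[[50,3,0],[0,0,0],60],[[40,2,0],[0,0,0],60],[[18,2,0],[0,0,0],60],[[0,0,0],[0,0,0],60]]}}

```text
t: 4.75
position: [643.0, -286.3, 141.8]
eef_rot: [[-0.086, 0.996, 0.02], [0.996, 0.086, -0.01], [-0.012, 0.019, -1.0]]
ft_force: [0.4, -0.3, 0.2]
grip_width: 59.8
```

```bash
python3 - <<'E'
from look import *
s=env.observe();print(s["position"],s["eef_rot"][:2,1])
c,d=look("a2")
measure([c,d],dict(small=(435,-294,55,75,30),square=(635.5,-282,48,62,40)))
d=look("a2w",("wrist",));measure(d,dict(small=(435,-294,55,75,30),square=(635.5,-282,48,62,40),ns=(435,-294,8,16,50)))
E
```

```text
[ 642.96864928 -286.27514777  141.80198142] [0.99613796 0.08579951]
small        n= 195 c=(436.3,-294.4) 29.8x30.2 a=24.4 z=63.9
square       n= 531 c=(636.6,-283.2) 41.6x40.6 a=2.8 z=55.0
small        n=  78 c=(434.9,-290.9) 27.2x31.7 a=13.9 z=61.1
square       n= 131 c=(634.0,-282.2) 39.8x45.0 a=5.0 z=52.8
small few 0
square       n=3508 c=(634.9,-282.8) 40.0x40.4 a=2.4 z=54.7
ns           n=2627 c=(443.8,-296.8) 63.2x44.4 a=78.3 z=11.5
```

View pics/a2w.png

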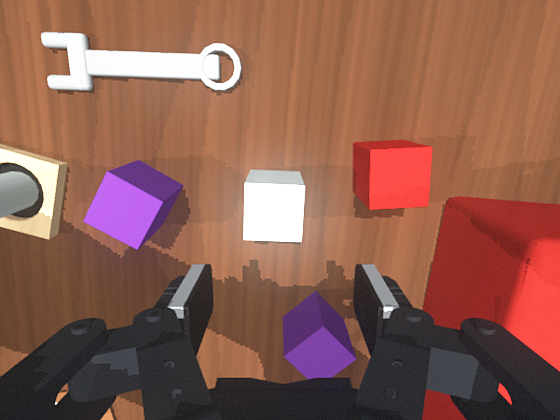

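The small bar stands in its nest (top at 63.9 mm, 1–2 mm off centre). The wrist view shows the square bar centred at (274,212), with the red and purple cubes clear of the fingers. I correct x, y and the slight tilt, then descend.

Emit:
{"op": "carry_out", "data": {"increments": [[[-8,3.5,-20],[0.01,0.02,-0.04],58],[[0,0,-40],[0,0,0],58],[[0,0,-35],[0,0,0],58]]}}

```text
t: 5.28
position: [633.1, -286.2, 50.9]
eef_rot: [[-0.041, 0.999, 0.006], [0.999, 0.041, -0.005], [-0.005, 0.005, -1.0]]
ft_force: [0.3, 0.9, -1.0]
grip_width: 58.1
```

Emit:
{"op": "carry_out", "data": {"increments": [[[1.5,3,-22],[0,0,0],58],[[0,0,-11],[0,0,0],58],[[0,0,0],[0,0,0],0],[[0,0,0],[0,0,0],0],[[0,0,0],[0,0,0],0],[[0,0,0],[0,0,0],0]], "squeeze": 60}}

```text
t: 6.02
position: [633.0, -283.7, 17.5]
eef_rot: [[-0.039, 0.999, 0.005], [0.999, 0.039, -0.004], [-0.005, 0.005, -1.0]]
ft_force: [0.6, 0.3, -2.5]
grip_width: 39.5
```

Emit:
{"op": "carry_out", "data": {"increments": [[[0,0,0],[0,0,0],0],[[0,0,25],[0,0,0],0],[[0,0,45],[0,0,0],0],[[0,0,40],[0,0,0],0]], "squeeze": 60}}

```text
t: 6.52
position: [629.1, -281.6, 124.4]
eef_rot: [[-0.039, 0.999, -0.004], [0.999, 0.039, 0.0], [0.001, -0.004, -1.0]]
ft_force: [0.6, 0.3, -2.2]
grip_width: 39.2
```

Emit:
{"op": "carry_out", "data": {"increments": [[[0,30,0],[0,0,0.05],0],[[0,50,0],[0,0,0.05],0],[[0,55,0],[0,0,0.05],0],[[0,55,0],[0,0,0.05],0],[[0,55,0],[0,0,0.05],0],[[0,50,0],[0,0,0.05],0],[[0,40,0],[0,0,0.04],0],[[0,20,0],[0,0,0],0]], "squeeze": 60}}

```text
t: 7.52
position: [630.9, 79.9, 132.9]
eef_rot: [[-0.376, 0.926, 0.01], [0.927, 0.376, -0.003], [-0.007, 0.008, -1.0]]
ft_force: [0.2, -0.7, -2.2]
grip_width: 39.5
```

```bash
python3 - <<'E'
from look import *
s=env.observe();print(s["position"],s["eef_rot"][:2,1],s["eef_rot"][:,2])
c,d=look("a3")
measure([c,d],dict(nest=(627.5,82,8,16,60)))
E
```

```text
[630.89117908  79.86707976 132.89367058] [0.92648582 0.37625056] [ 0.00959773 -0.00312587 -0.99994906]
nest         n= 388 c=(627.9,81.6) 72.5x76.9 a=22.0 z=11.8
nest         n= 421 c=(626.3,82.7) 71.0x74.8 a=21.4 z=10.2
```

View pics/a3.png

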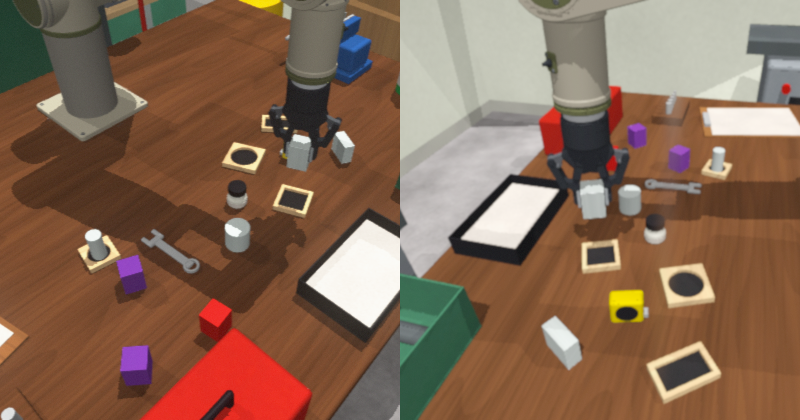

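The square bar hangs upright above the square nest, jaws at 22.1° against the nest's 22°. I lower it in two stages.

Emit:
{"op": "carry_out", "data": {"increments": [[[-3,2,-35],[0.003,0.007,0],0],[[0,0,-40],[0,0,0],0],[[0,0,-20],[0,0,0],0]], "squeeze": 60}}

```text
t: 8.0
position: [630.8, 78.8, 39.1]
eef_rot: [[-0.373, 0.928, 0.009], [0.928, 0.373, -0.001], [-0.005, 0.008, -1.0]]
ft_force: [0.2, 0.4, -3.4]
grip_width: 39.6
```

Emit:
{"op": "carry_out", "data": {"increments": [[[-3,3,-12],[0,0,0],0],[[0,0,-4],[0,0,0],0],[[0,0,0],[0,0,0],0]], "squeeze": 60}}

```text
t: 8.38
position: [627.9, 80.3, 22.5]
eef_rot: [[-0.371, 0.929, 0.008], [0.929, 0.371, -0.002], [-0.005, 0.007, -1.0]]
ft_force: [-0.4, -0.3, -2.8]
grip_width: 39.9
```

Emit:
{"op": "carry_out", "data": {"increments": [[[0,1,-1],[0,0,0],0],[[0,0,0],[0,0,0],60],[[0,0,0],[0,0,0],60],[[0,0,25],[0,0,0],60],[[0,0,45],[0,0,0],70],[[0,0,40],[0,0,0],76]], "squeeze": 60}}

```text
t: 9.12
position: [628.4, 81.5, 135.2]
eef_rot: [[-0.371, 0.929, 0.009], [0.929, 0.371, -0.002], [-0.005, 0.008, -1.0]]
ft_force: [0.2, 0.4, 0.8]
grip_width: 75.9
```

Emit:
{"op": "carry_out", "data": {"increments": [[[-3,-35,0],[-0.002,0.008,0],76],[[-4,-45,0],[0,0,0],76],[[-4,-45,0],[0,0,0],76],[[-2,-30,0],[0,0,0],76],[[0,-10,0],[0,0,0],76]]}}

```text
t: 9.75
position: [620.4, -86.7, 145.9]
eef_rot: [[-0.374, 0.927, 0.018], [0.927, 0.374, -0.005], [-0.011, 0.015, -1.0]]
ft_force: [-0.8, 0.1, -0.4]
grip_width: 75.9
```

```bash
python3 - <<'E'
from look import *
s=env.observe();print(s["position"],s["eef_rot"][:2,1],s["eef_rot"][:,2])
c,d=look("a4")
S=dict(sq=(627.5,82,50,70,40),big=(614.5,-85.5,44,56,35))
measure([c,d],S)
d=look("a4w",("wrist",));measure(d,S)
E
```

```text
[620.36180089 -86.65128452 145.91607046] [0.92720556 0.37425716] [ 0.01801631 -0.0048815  -0.99982578]
sq           n= 306 c=(628.9,80.4) 40.2x43.6 a=22.2 z=59.0
big          n= 418 c=(615.6,-86.9) 49.5x48.7 a=15.0 z=50.1
sq           n= 353 c=(627.2,83.0) 39.9x42.3 a=20.4 z=57.2
big          n= 244 c=(613.1,-83.9) 47.5x46.6 a=16.3 z=48.1
sq           n= 200 c=(634.8,62.4) 39.3x1.5 a=20.8 z=53.2
big          n=3870 c=(613.8,-85.8) 49.2x49.2 a=0.8 z=49.7
```

View pics/a4w.png

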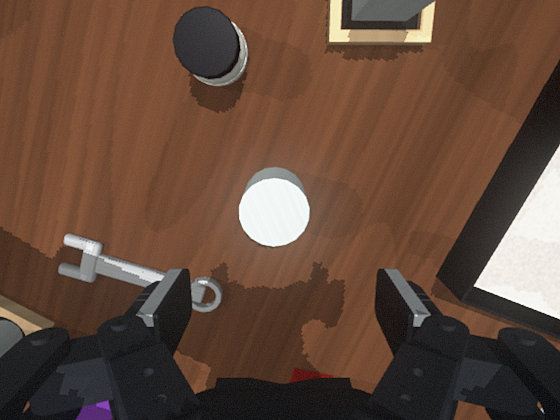

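The square bar is seated (top 59.0 mm). The wrist view shows the big bar at (274,212), with the wrench ring (205,293) outside the finger path.

Emit:
{"op": "carry_out", "data": {"increments": [[[-6,1,-25],[0.005,0.018,0],76],[[0,0,-40],[0,0,0],76],[[0,0,-30],[0,0,0],76]]}}

```text
t: 10.28
position: [615.0, -79.5, 47.6]
eef_rot: [[-0.379, 0.925, 0.001], [0.925, 0.379, 0.002], [0.001, 0.002, -1.0]]
ft_force: [0.1, 0.6, -0.5]
grip_width: 76.2
```

Emit:
{"op": "carry_out", "data": {"increments": [[[-1,-6,-8],[0,0,0],76],[[0,0,-15],[0,0,0],76],[[0,0,-8],[0,0,0],76]]}}

```text
t: 10.65
position: [610.7, -82.9, 10.5]
eef_rot: [[-0.382, 0.924, -0.007], [0.924, 0.382, 0.004], [0.006, -0.005, -1.0]]
ft_force: [0.6, -1.0, -0.2]
grip_width: 75.9
```

Emit:
{"op": "carry_out", "data": {"increments": [[[3,-3,6],[0,0,0],76],[[0,0,0],[0,0,0],0],[[0,0,0],[0,0,0],0],[[0,0,0],[0,0,0],0],[[0,0,0],[0,0,0],0]], "squeeze": 60}}

```text
t: 11.28
position: [615.8, -86.5, 19.5]
eef_rot: [[-0.382, 0.924, -0.003], [0.924, 0.382, 0.003], [0.004, -0.002, -1.0]]
ft_force: [-0.3, 0.8, -1.9]
grip_width: 48.5
```

Emit:
{"op": "carry_out", "data": {"increments": [[[0,0,0],[0,0,0],0],[[0,0,25],[0,0,0],0],[[0,0,45],[0,0,0],0],[[0,0,45],[0,0,0],0]], "squeeze": 70}}

```text
t: 11.78
position: [610.2, -85.2, 130.1]
eef_rot: [[-0.382, 0.924, -0.016], [0.924, 0.382, 0.006], [0.011, -0.012, -1.0]]
ft_force: [0.4, -0.2, -1.5]
grip_width: 48.4
```

Emit:
{"op": "carry_out", "data": {"increments": [[[-15,20,10],[-0.006,-0.016,0],0],[[-30,40,0],[0,0,0],0],[[-32,42,0],[0,0,0],0],[[-32,42,0],[0,0,0],0],[[-30,36,0],[0,0,0],0],[[-15,17,0],[0,0,0],0],[[-2,4,0],[0,0,0],0]], "squeeze": 70}}

```text
t: 12.65
position: [451.8, 119.6, 146.0]
eef_rot: [[-0.38, 0.925, 0.011], [0.925, 0.38, -0.001], [-0.006, 0.01, -1.0]]
ft_force: [-0.6, 0.5, -3.1]
grip_width: 48.3
```

```bash
python3 - <<'E'
from look import *
s=env.observe();print(s["position"],s["eef_rot"][:2,1],s["eef_rot"][:,2],s["ft_force"])
c,d=look("a5")
measure([c,d],dict(jar=(536.5,-1.5,44,56,40),tape=(538.5,202,45,58,40)))
E
```

```text
[451.83745155 119.6403421  146.0250323 ] [0.92480873 0.3803023 ] [ 0.01136338 -0.00147437 -0.99993435] [-0.56216164  0.47387988 -3.13144148]
jar          n= 214 c=(537.4,-2.4) 38.6x39.3 a=86.4 z=50.0
tape         n= 215 c=(539.5,200.0) 55.4x31.0 a=13.7 z=51.3
jar          n= 215 c=(535.4,0.4) 38.2x39.1 a=37.6 z=48.1
tape         n= 507 c=(536.9,205.1) 54.4x30.6 a=13.4 z=49.9
```

View pics/a5.png

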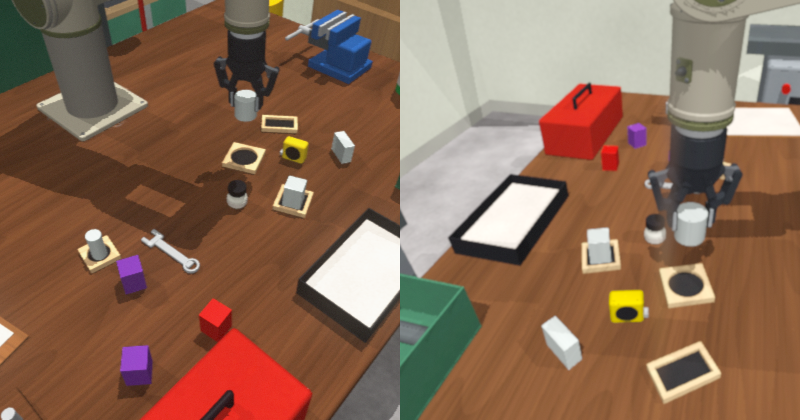

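The big bar is held upright above its nest, and the jar and tape are unmoved.

Emit:
{"op": "carry_out", "data": {"increments": [[[0,-3,-35],[0.001,0.009,0],0],[[0,0,-40],[0,0,0],0],[[0,0,-20],[0,0,0],0],[[0,0,0],[0,0,0],0]], "squeeze": 70}}

```text
t: 13.25
position: [456.6, 112.4, 49.9]
eef_rot: [[-0.376, 0.927, 0.006], [0.927, 0.376, -0.002], [-0.004, 0.005, -1.0]]
ft_force: [-0.1, -0.5, -2.4]
grip_width: 48.4
```

Emit:
{"op": "carry_out", "data": {"increments": [[[-4,3,-15],[0,0,0],0],[[0,0,-7],[0,0,0],0],[[0,0,0],[0,0,0],0]], "squeeze": 70}}

```text
t: 13.62
position: [454.5, 115.0, 28.5]
eef_rot: [[-0.375, 0.927, 0.009], [0.927, 0.375, -0.001], [-0.005, 0.008, -1.0]]
ft_force: [0.4, 1.0, -1.5]
grip_width: 48.4
```

Emit:
{"op": "carry_out", "data": {"increments": [[[-2,1,-3],[0,0,0],0],[[0,0,-1],[0,0,0],0],[[0,0,0],[0,0,0],0]], "squeeze": 70}}

```text
t: 14.0
position: [453.5, 116.3, 25.5]
eef_rot: [[-0.375, 0.927, 0.012], [0.927, 0.375, -0.001], [-0.005, 0.011, -1.0]]
ft_force: [-0.2, 0.4, -1.6]
grip_width: 48.5
```

```bash
python3 - <<'E'
from look import *
for i in range(3):
    c,d=look("a6");s=env.observe();print(s["position"],s["ft_force"])
measure([c,d],dict(big=(451.5,116,50,58,25)))
E
```

```text
[453.45595615 116.28054158  25.53741761] [ 0.09167767  0.24272973 -2.48706674]
[453.39293693 116.23586423  25.44788272] [-0.04855987 -0.11166732 -3.26198062]
[453.30905437 116.24486671  25.36313265] [-0.5598739  -0.72557842 -2.07940624]
big          n= 161 c=(449.1,113.4) 42.2x48.8 a=41.0 z=56.8
big          n= 456 c=(450.3,116.4) 45.3x47.9 a=10.3 z=55.3
```

Emit:
{"op": "carry_out", "data": {"increments": [[[0,0,-2],[0,0,0],0],[[0,0,-0.5],[0,0,0],0],[[0,0,0],[0,0,0],70],[[0,0,0],[0,0,0],76],[[0,0,0],[0,0,0],76],[[0,0,25],[0,0,0],76],[[0,0,45],[0,0,0],76],[[0,0,40],[0,0,0],76]], "squeeze": 70}}

```text
t: 15.3
position: [450.6, 115.8, 132.5]
eef_rot: [[-0.375, 0.927, 0.005], [0.927, 0.375, -0.002], [-0.004, 0.004, -1.0]]
ft_force: [0.6, 0.9, -0.2]
grip_width: 76.2
```

Emit:
{"op": "carry_out", "data": {"increments": [[[15,15,10],[0.002,0.005,0.1],60],[[35,36,0],[0,0,0.12],55],[[38,42,0],[0,0,0.12],55],[[38,42,0],[0,0,0.12],55],[[28,28,0],[0,0,0.1],55],[[10,10,0],[0,0,0.08],55],[[0,0,0],[0,0,0],55]]}}

```text
t: 16.18
position: [623.3, 295.2, 148.6]
eef_rot: [[-0.864, 0.504, 0.01], [0.504, 0.864, 0.007], [-0.005, 0.011, -1.0]]
ft_force: [0.1, 0.3, -0.7]
grip_width: 55.2
```

```bash
python3 - <<'E'
from look import *
s=env.observe();R=s["eef_rot"];print(s["position"],np.degrees(np.arctan2(R[1,1],R[0,1])),R[:,2])
S=dict(flat=(616,289.5,44,56,45),big=(451.5,116,48,62,35))
c=look("a7");measure(c,S)
d=look("a7w",("wrist",));measure(d,S)
E
```

```text
[623.28571555 295.21057546 148.58522945] 59.75225096736195 [ 0.00996513  0.00713021 -0.99992493]
flat         n= 204 c=(616.5,288.4) 26.9x63.2 a=60.0 z=50.1
big          n= 261 c=(454.5,114.7) 47.1x51.0 a=42.6 z=53.8
flat         n= 630 c=(615.2,291.0) 25.3x60.4 a=57.9 z=48.6
big          n= 495 c=(451.8,117.7) 49.3x48.4 a=16.1 z=52.3
flat         n=2965 c=(615.4,290.6) 24.9x59.9 a=58.5 z=49.8
big few 0
```

View pics/a7w.png

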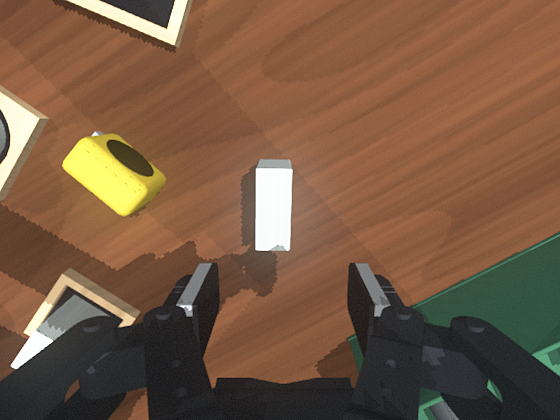

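The big bar is seated (top 53.8 mm). The wrist view shows the flat bar at (273,205), aligned with the jaws and clear of the tape and the green box.

Emit:
{"op": "carry_out", "data": {"increments": [[[-8,-5,-25],[-0.007,0.01,-0.02],55],[[0,0,-40],[0,0,0],55],[[0,0,-25],[0,0,0],55],[[0,0,0],[0,0,0],55]]}}

```text
t: 16.82
position: [613.2, 285.9, 59.5]
eef_rot: [[-0.848, 0.53, 0.002], [0.53, 0.848, 0.0], [-0.002, 0.001, -1.0]]
ft_force: [-0.8, -0.2, -0.2]
grip_width: 55.2
```

Emit:
{"op": "carry_out", "data": {"increments": [[[2,4,-15],[0,0,0],55],[[0,0,-15],[0,0,0],55],[[0,0,-10],[0,0,0],55],[[0,0,0],[0,0,0],55]]}}

```text
t: 17.32
position: [617.0, 290.3, 20.6]
eef_rot: [[-0.847, 0.532, 0.006], [0.532, 0.847, 0.002], [-0.005, 0.005, -1.0]]
ft_force: [-0.3, 0.3, 0.1]
grip_width: 54.8
```

Emit:
{"op": "carry_out", "data": {"increments": [[[-1,0,-4],[0,0,0.02],55],[[0,0,0],[0,0,0],0],[[0,0,0],[0,0,0],0],[[0,0,0],[0,0,0],0],[[0,0,0],[0,0,0],0],[[0,0,0],[0,0,0],0]], "squeeze": 70}}

```text
t: 18.08
position: [616.7, 290.6, 17.7]
eef_rot: [[-0.858, 0.513, 0.008], [0.513, 0.858, 0.002], [-0.006, 0.006, -1.0]]
ft_force: [0.6, 0.1, -1.1]
grip_width: 24.2
```

Emit:
{"op": "carry_out", "data": {"increments": [[[0,0,25],[0,0,0],0],[[0,0,45],[0,0,0],0],[[0,0,45],[0,0,0],0],[[0,0,0],[0,0,0],0]], "squeeze": 70}}

```text
t: 18.58
position: [614.7, 289.8, 133.7]
eef_rot: [[-0.858, 0.513, 0.004], [0.513, 0.858, 0.001], [-0.003, 0.003, -1.0]]
ft_force: [0.3, -0.8, -2.1]
grip_width: 24.0
```

Emit:
{"op": "carry_out", "data": {"increments": [[[-15,-1,0],[0,0,0.12],0],[[-28,-1,0],[0,0,0.16],0],[[-30,-1,0],[0,0,0.16],0],[[-30,-2,0],[0,0,0.16],0],[[-30,-1,0],[0,0,0.16],0],[[-28,-1,0],[0,0,0.16],0],[[-18,-1,0],[0,0,0.16],0],[[-6,-1,0],[0,0,0.1],0]], "squeeze": 70}}

```text
t: 19.58
position: [418.6, 277.1, 121.4]
eef_rot: [[-0.779, -0.627, -0.009], [-0.627, 0.779, -0.006], [0.01, 0.001, -1.0]]
ft_force: [0.4, -0.6, -2.7]
grip_width: 24.4
```

```bash
python3 - <<'E'
from look import *
s=env.observe();R=s["eef_rot"];print(s["position"],np.degrees(np.arctan2(R[1,1],R[0,1])),R[:,2],s["ft_force"])
c=look("a8")
measure(c,dict(nest=(429.5,280.5,8,16,65)))
d=look("a8w",("wrist",));measure(d,dict(nest=(429.5,280.5,8,16,65)))
E
```

```text
[418.5533665  277.11578596 121.36556204] 128.86250038490167 [-0.00889689 -0.00560285 -0.99994473] [ 0.37748338 -0.59162637 -2.6717301 ]
nest         n= 268 c=(429.7,279.2) 91.2x66.2 a=37.6 z=11.7
nest         n=1031 c=(429.0,280.7) 92.8x58.2 a=37.9 z=10.4
nest         n=2072 c=(420.9,274.4) 71.0x57.1 a=38.1 z=11.7
```

View pics/a8.png

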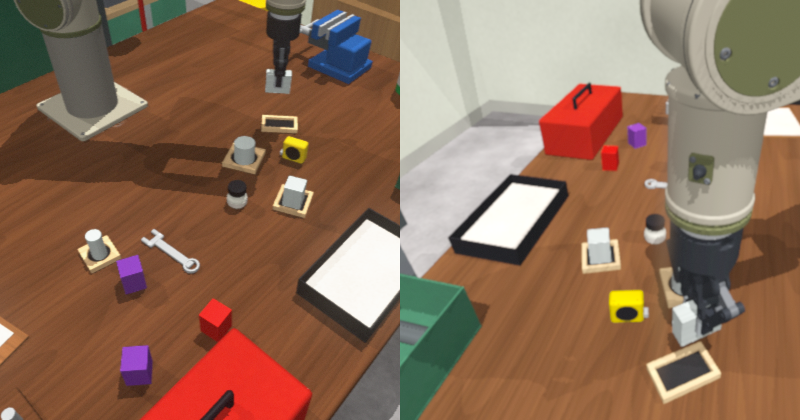

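The flat bar hangs upright beside and above its nest, 1° off in angle. I shift +11/+3.5 mm, then lower it.

Emit:
{"op": "carry_out", "data": {"increments": [[[10,3,-10],[0.006,-0.009,-0.02],0],[[0,0,-35],[0,0,0],0],[[0,0,-28],[0,0,0],0],[[0,0,0],[0,0,0],0]], "squeeze": 70}}

```text
t: 20.23
position: [432.9, 280.3, 44.8]
eef_rot: [[-0.803, -0.597, 0.003], [-0.597, 0.803, 0.002], [-0.004, -0.0, -1.0]]
ft_force: [-0.1, 0.7, -1.9]
grip_width: 24.1
```

Emit:
{"op": "carry_out", "data": {"increments": [[[-3,0,-8],[0,0,0.01],0],[[0,0,-7],[0,0,0],0],[[0,0,-4],[0,0,0],0],[[0,0,0],[0,0,0],0]], "squeeze": 70}}

```text
t: 20.72
position: [432.2, 281.3, 26.9]
eef_rot: [[-0.798, -0.603, 0.007], [-0.603, 0.798, 0.004], [-0.008, -0.001, -1.0]]
ft_force: [-0.3, -0.2, -2.1]
grip_width: 23.9
```

```bash
python3 - <<'E'
from look import *
s=env.observe();print(s["position"],s["ft_force"])
c=look("a9");measure(c,dict(flat=(429.5,280.5,48,62,40)))
E
```

```text
[432.18722722 281.27274052  26.94119555] [-0.33783871 -0.1797417  -2.1490908 ]
flat         n= 158 c=(435.1,274.1) 60.9x42.6 a=33.3 z=57.7
flat         n= 414 c=(443.4,294.8) 26.0x44.3 a=33.5 z=57.8
```

Emit:
{"op": "carry_out", "data": {"increments": [[[-2,0,-3],[0,0,0],0],[[0,0,-1.5],[0,0,0],0],[[0,0,0],[0,0,0],0]], "squeeze": 70}}

```text
t: 21.2
position: [430.7, 281.7, 23.2]
eef_rot: [[-0.798, -0.603, 0.009], [-0.603, 0.798, 0.005], [-0.01, -0.001, -1.0]]
ft_force: [-0.3, -0.3, -2.1]
grip_width: 24.1
```

Emit:
{"op": "carry_out", "data": {"increments": [[[0,0,-1.5],[0,0,0],0],[[0,0,0],[0,0,0],45],[[0,0,0],[0,0,0],50],[[0,0,25],[0,0,0],50],[[0,0,45],[0,0,0],50],[[0,0,45],[0,0,0],50],[[-10,-50,30],[0,0,0],50],[[-10,-50,30],[0,0,0],50]], "squeeze": 70}}

```text
t: 22.2
position: [408.9, 180.9, 200.4]
eef_rot: [[-0.795, -0.607, 0.007], [-0.607, 0.795, 0.003], [-0.007, -0.001, -1.0]]
ft_force: [1.0, -0.7, -0.3]
grip_width: 50.4
```

```bash
python3 - <<'E'
from look import *
print(env.observe()["position"])
c=look("a10");measure(c,dict(flat=(429.5,280.5,44,62,45),big=(451.5,116,44,62,35),sq=(627.5,82,50,70,40),small=(435,-294,55,75,30),jar=(536.5,-1.5,44,56,40),tape=(538.5,202,45,58,40)))
E
```

```text
[408.9354341  180.9145773  200.36857988]
flat         n= 208 c=(431.5,277.9) 59.1x32.3 a=33.8 z=53.2
big          n= 291 c=(454.4,114.8) 47.0x51.9 a=42.6 z=53.6
sq           n= 311 c=(629.0,80.4) 40.1x44.0 a=22.2 z=59.0
small        n= 197 c=(436.9,-295.0) 28.8x29.4 a=29.7 z=63.6
jar          n= 221 c=(537.1,-3.4) 38.5x39.4 a=42.0 z=50.1
tape         n= 216 c=(539.7,200.8) 54.4x32.9 a=19.7 z=51.1
flat         n= 839 c=(429.7,281.9) 60.6x26.2 a=36.3 z=52.3
big          n= 539 c=(452.8,117.7) 47.9x49.3 a=42.5 z=52.2
sq           n= 349 c=(627.7,81.7) 39.9x42.5 a=21.5 z=57.2
small few 0
jar          n= 209 c=(535.6,0.1) 36.9x40.8 a=11.7 z=48.1
tape         n= 502 c=(537.1,204.7) 54.3x30.9 a=14.2 z=49.9
```

View pics/a10.png

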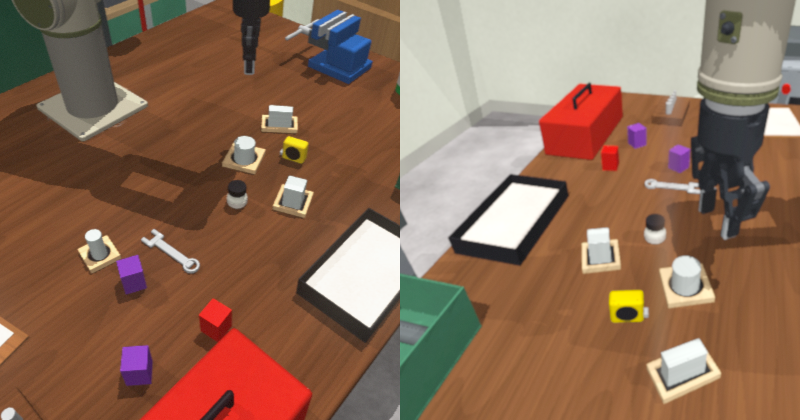

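All four blanks stand in their nests, and the jar and tape are in place.

```bash
python3 -c "
from cell import env
print(env.hand_in())"
```

```text
the job is handed in; nothing more can be done
None
```

I put all four blanks upright in their matching nests and handed the job in at about 22 s of the 106 s allowed; the hand-in reports no verdict.

- **Seating:** in the last check the tops stood at 63.6 mm (small round), 59.0 mm (square), 53.6 mm (big round) and 53.2 mm (flat). That matches bars resting on the 4 mm pocket floors.
- **Centring:** the measured centres were within about 4 mm of the pocket centres, against the 13 mm allowed.
- **Obstacles:** the jar and tape measure were unmoved to within camera error, about 2 mm. The purple and red look-alikes were left alone.
- **Gripper:** it was clear of everything at about 200 mm height.
- **Disagreements:** the side camera read heights 1–2 mm lower than the scene camera throughout. In the last look the side camera's view of the small bar was blocked by the arm, so its final reading comes from the scene camera alone.

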